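Back off a locking ring two turns and lower the stage

ROBOT

A 6-joint arm with a two-finger parallel gripper is mounted at the origin on a cart in front of the work surface, level with it; the furniture and walls round the work are solid. World frame = base frame: x ahead of the robot, y to its left, z up, the work surface at z = 0. Lengths are in m, angles in rad, forces in N, time in s.
With the tool pointing down it reaches from about 0.275 to 0.825 m from the base axis. Payload 4.9 kg.
Tool frame: the origin (TCP) lies midway between the tips of the shut fingers; the grasp point (between the pads) lies 19 mm behind it (grip_point_offset is the distance from the TCP to the grasp point, in m); z points along the fingers, x is the direction in which the jaws open and shut, and the axes are right-handed (so a half turn about z gives the same grasp; the last joint's range is limited). The gripper opens to 85 mm and grips with 20 to 120 N. Pads are 22 mm wide; open, the fingers measure 114 mm over their backs; the gripper's body (76 mm by 85 mm) begins 54 mm behind the grasp point. The pads swing forward as they close: fully open they stand 13 mm farther back than shut.
Start: joints at [-1.322, 0.326, -0.193, 1.052, 0, 1.437], TCP at [0.205, -0.51, 0.21] pointing down, gripper open.
Joint ranges: [-2.65, 2.65], [-0.97, 1.79], [-1.3, 1.35], [-1.93, 2.1], [-1.47, 1.37], [-3.14, 3.14]. Speed limits (rad/s): [2.57, 2.57, 3.14, 3.14, 3.14, 3.14].

INTERFACE

Orientations are given as a rotation vector (axis times angle).
In Python, from cell import * gives the robot as it stands. Calls block until the motion is done:
- movep(position, orientation): joint-space move of the TCP to a pose.
- move_l(position, velocity=0.15, rot=None, until_force=None): straight line of the TCP; rot=None keeps the orientation; velocity is the mean speed in m/s. With until_force (N) it stops when the force on the tool has changed by that much, and returns True; else False.
- set_joints(angles): joint-space move.
- let_go() and grab(newtons=None): open the fingers fully, or close them until they stop; newtons is the grip in N (None keeps the last).
- sleep(seconds).
- ik(position, orientation): joint angles nearest the present ones, or None.
- get_state(): the state.
- grab_frame(name): name is "side" or "top" or "wrist"; returns a dict with "img" (384x512x3 uint8, red, green, blue), "fx", "fy", "cx", "cy" (pixels), "k1" (the pictures are not rectified: a ray, as slopes to the right and down, at radius r is drawn at 1 + k1 r^2 times it, then the intrinsics apply), "cam_to_world" (4x4, takes a point from camera to world coordinates); the wrist camera has in their place "T_tool_cam" (4x4, takes a point from camera to tool coordinates, whose origin is the TCP and whose axes are the tool frame's). Camera axes: x right, y down, z forward; pixel columns grow to the right and rows downward; lengths in m; the calibration is good to about 2 mm. A picture is of the moment at which its call begins: read the wrist's pose just before it. There is no depth.
A pose or a line that the arm cannot do raises MotionError and nothing moves.
- sign_off(): hands the job in, once; it reports no verdict.
Trained networks look in the newest picture that a camera, given by its name, has taken for a name from the list of things; names that differ only in an ending like _2 or _b are one class to them, and where a whole thing is asked for, a point or a joint stands for the part that bears it (a point fixed in the world has none). Each returns a list of dicts, best first, with "score" (0 to 1); they miss things now and then, are a little off and sometimes report something else, mostly with a low value. They report only what shows in the picture. A call takes as long as a camera call. They do not tell look-alikes from the thing itself.
- spot_in(camera, name): "centre" ([column, row] in pixels, amid what is visible of it).
- silhouettes(camera, name): "mask" (384x512 bool, what is visible of it) and "centre" ([column, row] in pixels, amid what is visible of it).
- tip_of(camera, name): "centre" ([column, row] in pixels: a listed point, or the origin of a listed thing).
The state is a dict: "clock": time; "q": joint angles; "joint_velocities": joint speeds; "tau": joint torques, N m; "position": TCP position; "eef_rot": TCP orientation; "contact_force": force on the tool from outside, world axes, zero at the start; "wrist_torque": the same for the moment, N m; "finger_gap": opening from 0.0 (shut) to 1.0 (fully open).
Only numpy, scipy, OpenCV 4.12 (cv2) and the standard library are available. Lean on these libraries where they do the work, as an engineer would, in place of code of your own. Each camera call takes 0.05 s, during which the arm holds its last target.

TASK

On the larger of the two post holders, stroke the knurled rim of the locking ring round with a fingertip, counterclockwise from above, until it is two full turns from tight, its white line back in line with the black index line on the flange for the second time (it starts at most an eighth of a turn loose). Only then press the stage above it fully down with a fingertip. Pinch and lift nothing, and leave the smaller holder and everything else as it is.

Things in the scene. Friction and masses are not known exactly. Their poses are not given: they have to be found in the camera images.
- large_holder: the larger post holder, fixed to the bench. Origin on its vertical axis at bench height. Flange 92 mm across, 10 high; barrel 42 across; knurled dark ring 60 across, rim 48 to 70 mm above the bench; over it on a 12 mm post a round stage 36 across, 6 thick, top at 102 mm when up. Black index line on the flange outside the ring, on the holder's -x side (yaw within 0.5). Work on this one
- small_holder: the smaller post holder, fixed to the bench. Origin on its vertical axis at bench height. Flange 72 mm across, 10 high; barrel 22 across; knurled dark ring 40 across, rim 48 to 70 mm above the bench; over it on a 12 mm post a round stage 26 across, 6 thick, top at 102 mm when up. Black index line on the flange outside the ring, on the holder's -x side (yaw within 0.5). Leave it alone
- large_holder_ring_centre (a point): point on the axis of the larger holder at half height of its locking ring (59 mm above the bench); does not move
- large_holder_ring_mark (a point): point on the white line of the larger ring: on its top edge, 27.5 mm from the axis, 70 mm above the bench; turns with the ring. The line runs out across the ring's top face and down its rim
- large_holder_stage_top (a point): centre of the top of the larger holder's stage; goes down with it
- large_holder_ring (a joint): angle of the larger ring, rad. 0 = tight, its white line in line with the index line; grows counterclockwise from above (loosening); two turns = 12.566, end stop 16. Starts between 0 and 0.78, stays at one height. 24 upright round ribs stand 2.5 mm proud, crests 30 mm from the axis. Steady friction 0.04 N m (over 1 N at the rim); stays where it is left
- large_holder_post (a joint): how far the larger stage has gone down, m. 0 = up, 0.020 = fully down on its stop. It starts between 0 and 0.004, slides down against a steady friction of about 5 N and stays where it is left
- small_holder_ring (a joint): angle of the smaller locking ring, rad; 0 = tight, where it starts and shall stay
- small_holder_post (a joint): how far the smaller stage has gone down, m; starts at 0 and shall stay
- jar: loose screw-lid sample jar, 63 mm across, 72 mm high, behind one holder; a bystander. Origin: centre of its underside
- reagent_bottle: loose amber bottle, 48 mm across, 95 mm high, behind the other holder; a bystander. Origin: centre of its underside
- beaker: loose glass beaker, 72 mm across, 92 mm high; a bystander. Origin: centre of its underside
- tape: loose roll of tape lying flat, 96 mm across, 25 mm high; a bystander. Origin: centre of its underside
- spoon: loose black plastic spoon, 34x151x9 mm, lying on the bench; a bystander. Origin: centre of its underside
There are look-alikes about, which are no part of the job. Leave any blue, green or purple look-alike of the large_holder alone.

How it is judged:
By the outcome, as a careful person would: the job done as asked, in the order asked, and still so for the second after the job is handed in, with the robot touching nothing.
It also fails if it takes over 67 s, if anything falls off the work surface, if the arm or the gripper's body presses on something with over 40 N, if the wrist force passes 120 N, or if a joint passes its speed limit or range.

## Working session

There is one attempt and no reset: what is moved stays moved. The work goes in short steps, each a Python script; the robot and the scene stay as the last script left them, time stands still between calls to the robot, and variables do not carry over. Pictures are saved under pics/ and viewed, and the job is handed in when it is done.

```bash
mkdir -p pics; ls
python3 - <<'E'
from cell import *
import cv2
s=get_state();print(s['clock'],s['position'],s['eef_rot'],s['finger_gap'])
for n in ['side','top','wrist']:
    f=grab_frame(n);cv2.imwrite(f'pics/{n}0.png',f['img'][...,::-1])
    print(n,f['fx'],f['fy'],f['cx'],f['cy'],f['k1']);print(f.get('cam_to_world',f.get('T_tool_cam')))
    for t in ['large_holder','small_holder','large_holder_ring_mark','large_holder_stage_top','large_holder_ring_centre']:
        print(t,[(round(d['score'],2),d['centre']) for d in tip_of(n,t)])
E
```

```text
pics
0.0 [ 0.20526085 -0.50956945  0.20938694] [-2.60244650e+00  1.75768839e+00  2.12324622e-03] 1.000007499646687
side 347.7015823038493 347.7015823038493 251.49152606761234 190.5082841743094 -0.020764784418107484
[[-0.96758097 -0.15494073  0.19945034  0.37536215]
 [-0.25197079  0.53824466 -0.80424089  0.87457288]
 [ 0.01725659 -0.82842384 -0.55983583  0.80928241]
 [ 0.          0.          0.          1.        ]]
large_holder [(0.86, [226.9, 286.5]), (0.79, [311.5, 167.6]), (0.74, [184.7, 220.1]), (0.49, [284.8, 202.2])]
small_holder [(0.66, [260.3, 255.0])]
large_holder_ring_mark [(0.72, [284.9, 200.4]), (0.65, [232.2, 274.7]), (0.58, [317.2, 151.8]), (0.52, [187.0, 205.8]), (0.39, [239.0, 246.2])]
large_holder_stage_top [(0.63, [179.7, 196.7]), (0.62, [276.6, 193.1]), (0.54, [314.7, 144.4]), (0.43, [228.3, 264.4])]
large_holder_ring_centre [(0.85, [231.8, 275.5]), (0.81, [309.0, 153.5]), (0.8, [181.4, 206.4]), (0.59, [274.0, 197.9]), (0.24, [294.6, 333.0])]
top 451.9101576724867 451.9101576724867 247.10149912262835 193.09168292158716 -0.16126319573186776
[[ 0.01432793 -0.9829538
[... 521 characters left out ...]
(0.59, [147.7, 195.5]), (0.56, [256.1, 217.8]), (0.46, [372.7, 239.7]), (0.46, [253.4, 223.1])]
large_holder_ring_centre [(0.76, [148.4, 200.6]), (0.68, [222.7, 132.7]), (0.63, [368.8, 236.3]), (0.58, [258.5, 221.5])]
wrist 324.3750662952758 324.3750662952758 259.26717763021463 194.50948185894134 0.0005317668184741196
[[ 9.99998748e-01  3.88057358e-06 -1.58243596e-03  1.71524485e-05]
 [ 4.90390115e-04  9.50008055e-01  3.12225006e-01 -8.09344929e-02]
 [ 1.50453852e-03 -3.12225391e-01  9.50006864e-01 -1.63476691e-01]
 [ 0.00000000e+00  0.00000000e+00  0.00000000e+00  1.00000000e+00]]
large_holder []
small_holder []
large_holder_ring_mark []
large_holder_stage_top []
large_holder_ring_centre []
```

View pics/side0.png

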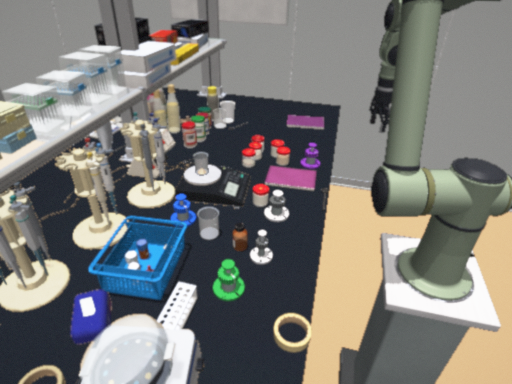

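View pics/top0.png

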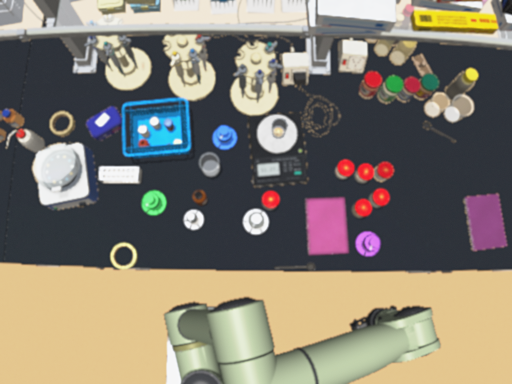

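Run:
```python
import cv2
a=cv2.imread('pics/top0.png')[100:280,110:410];cv2.imwrite('pics/top0c.png',cv2.resize(a,None,fx=2.66,fy=2.66,interpolation=cv2.INTER_CUBIC))
a=cv2.imread('pics/side0.png')[110:330,140:360];cv2.imwrite('pics/side0c.png',cv2.resize(a,None,fx=2.7,fy=2.7,interpolation=cv2.INTER_CUBIC))
```

```text
(no output)
```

View pics/top0c.png

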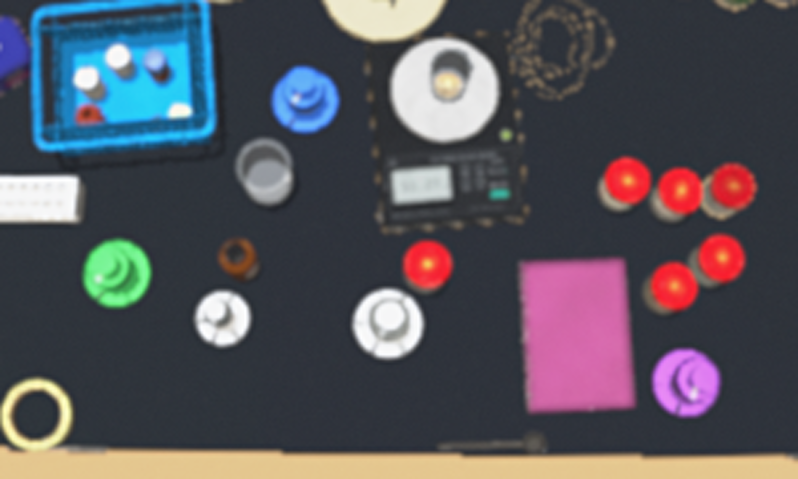

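View pics/side0c.png

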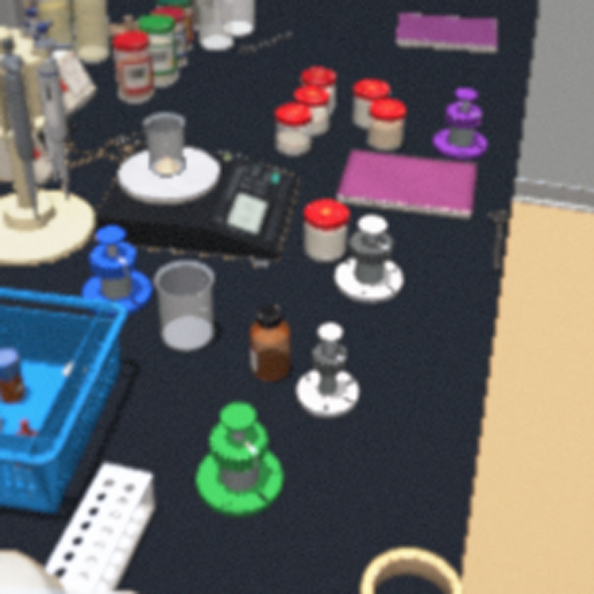

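The candidates for large_holder in the top view are:
- White with a grey ring, at (256,221), with the red jar behind it.
- White and small, at (194,219), with the bottle behind it.
- Green at (153,203), blue at (225,137) and purple at (368,243), which are look-alikes.

The white holder at (256,221) fits: its flange is 26 px across against 20 px for the other white one, and it is not blue, green or purple. I'll confirm with an enlarged wrist view from above.

```bash
cat > h.py <<'E'
from cell import *
import numpy as np, cv2
from scipy.spatial.transform import Rotation as R
def ray(f,uv,T=None):
    K=np.array([[f['fx'],0,f['cx']],[0,f['fy'],f['cy']],[0,0,1]])
    p=cv2.undistortPoints(np.array([[uv]],float),K,np.array([f['k1'],0,0,0,0]))[0,0]
    T=f['cam_to_world'] if T is None else T
    T=np.array(T); return T[:3,3],T[:3,:3]@np.array([p[0],p[1],1])
def onz(f,uv,z,T=None):
    o,d=ray(f,uv,T); return o+d*(z-o[2])/d[2]
def proj(f,P,T=None):
    T=np.array(f['cam_to_world'] if T is None else T); c=T[:3,:3].T@(np.array(P)-T[:3,3])
    s=c[:2]/c[2]; s=s*(1+f['k1']*(s@s)); return np.array([f['fx']*s[0]+f['cx'],f['fy']*s[1]+f['cy']])
def wristT(f,s):
    T=np.eye(4);T[:3,:3]=R.from_rotvec(s['eef_rot']).as_matrix();T[:3,3]=s['position']
    return T@np.array(f['T_tool_cam'])
def down(yaw): # tool x axis at yaw in world, z down
    c,s=np.cos(yaw),np.sin(yaw)
    return R.from_matrix(np.array([[c,s,0],[s,-c,0],[0,0,-1]])).as_rotvec()
E
python3 - <<'E'
from h import *
f=grab_frame('top'); im=f['img'].astype(int)
for nm,(u,v),r in [('large',(256,221),17),('small',(194,219),14)]:
    sub=np.zeros(im.shape[:2],bool);sub[v-r:v+r,u-r:u+r]=1
    m=sub&(im.min(2)>130)
    n,l,st,ce=cv2.connectedComponentsWithStats(m.astype(np.uint8))
    k=1+np.argmax(st[1:,4]);x,y,w,h,a=st[k]
    pts=np.argwhere(l==k)[:,::-1].astype(np.float32);(c,rad)=cv2.minEnclosingCircle(pts)
    print(nm,st[k],c,rad,onz(f,c,0.01), np.linalg.norm(onz(f,(c[0]+rad,c[1]),.01)-onz(f,c,.01))*2)
for nm,uv,z in [('jar',(271,200),.072),('bottle',(200,198),.095),('spoon',(295,267),0)]: print(nm,onz(f,uv,z))
g=grab_frame('side')
for uv,z in [((284.8,202.2),0),((276.6,193.1),.1),((260,255),0)]: print(onz(g,uv,z))
s=get_state();print(R.from_rotvec(s['eef_rot']).as_matrix())
E
```

```text
large [243 208  26  27 542] (255.33804321289062, 221.2120819091797) 13.216506004333496 [ 0.53380665 -0.15716629  0.01      ] 0.09830980499227612
small [183 209  21  21 321] (193.27777099609375, 219.1666717529297) 10.31160831451416 [0.53778589 0.07401606 0.01      ] 0.07704047182685993
jar [ 0.6040293  -0.21150781  0.072     ]
bottle [0.60344048 0.04269208 0.095     ]
spoon [ 0.36669452 -0.3058355   0.        ]
[ 0.51556564 -0.24436279  0.        ]
[ 0.53663842 -0.15327933  0.1       ]
[0.54216635 0.0683275  0.        ]
[[ 3.73511943e-01 -9.27625371e-01 -1.12452695e-07]
 [-9.27625370e-01 -3.73511943e-01 -3.65406003e-05]
 [ 3.38539855e-05  1.37526646e-05 -9.99999999e-01]]
```

Run:
```python
from h import *
A=np.array([.534,-.157])
for yaw in [np.pi/2,0,-np.pi/2,np.pi]:
    q=ik([A[0],A[1],.2],down(yaw)); print(yaw,None if q is None else np.round(q,2))
grab(20)
movep([.604,-.157,.20],down(np.pi/2))
s=get_state();f=grab_frame('wrist');T=wristT(f,s)
print(s['clock'],s['position'],s['finger_gap'],s['q'])
cv2.imwrite('pics/w1.png',cv2.resize(f['img'][...,::-1],(768,576)))
for t in ['large_holder_ring_mark','large_holder_stage_top','large_holder_ring_centre','large_holder']:
    z={'large_holder_ring_mark':.07,'large_holder_stage_top':.1,'large_holder_ring_centre':.059,'large_holder':0}[t]
    print(t,[(round(d['score'],2),d['centre'],onz(f,d['centre'],z,T).round(4)) for d in tip_of('wrist',t)])
np.savez('w1.npz',T=T,img=f['img'])
```

```text
1.5707963267948966 [-0.42  0.35 -0.19  1.03  0.   -0.42]
0 [-0.42  0.35 -0.19  1.03  0.    1.15]
-1.5707963267948966 [-0.42  0.35 -0.19  1.03  0.    2.72]
3.141592653589793 [-0.42  0.35 -0.19  1.03  0.   -1.99]
3.6917 [ 0.60374249 -0.15776173  0.19999732] 0.000841500496898371 [-3.73668867e-01  4.70735747e-01  4.76058403e-04  1.10055794e+00
 -2.74091975e-04 -3.72243999e-01]
large_holder_ring_mark [(0.8, [274.6, 66.0], array([ 0.5067, -0.144 ,  0.07  ])), (0.44, [378.5, 370.4], array([ 0.8361, -0.0192,  0.07  ]))]
large_holder_stage_top [(0.74, [260.1, 96.5], array([ 0.5305, -0.1564,  0.1   ])), (0.46, [261.6, 99.4], array([ 0.5327, -0.1552,  0.1   ]))]
large_holder_ring_centre []
large_holder [(0.74, [260.6, 97.6], array([ 0.5342, -0.1555,  0.    ])), (0.42, [346.6, 339.2], array([ 0.855 , -0.0366,  0.    ]))]
```

View pics/w1.png

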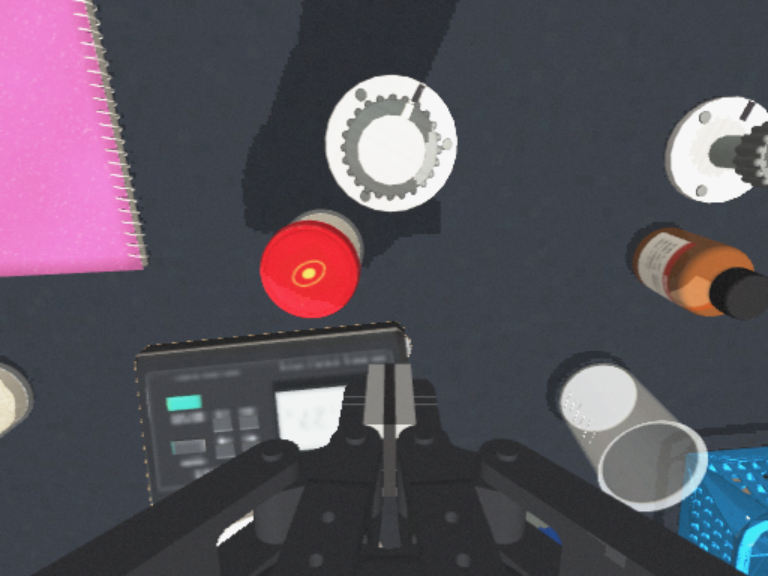

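This wrist view shows the white holder (flange 92 mm, centred near (391,143) in the enlarged image). Its index line is at (417,95), the white mark at (409,108), and the jar is at lower left. I'll enlarge it and measure the axis and angles.

```bash
cat >> h.py <<'E'
def polar(f,T,A,z,r0=0.018,r1=0.047,n=720):
    # rows radius, cols angle, sampled on plane z
    th=np.linspace(-np.pi,np.pi,n,endpoint=False); rr=np.arange(r0,r1,0.0004)
    mx=np.zeros((len(rr),n),np.float32);my=mx.copy()
    for i,r in enumerate(rr):
        for j,t in enumerate(th):
            p=proj(f,[A[0]+r*np.cos(t),A[1]+r*np.sin(t),z],T);mx[i,j],my[i,j]=p
    return cv2.remap(f['img'],mx,my,cv2.INTER_LINEAR),th,rr
E
python3 - <<'E'
from h import *
d=np.load('w1.npz');T=d['T']; f=grab_frame('wrist')
im=f['img'].astype(int)
m=((im.min(2)>150)).astype(np.uint8); m[:40]=0;m[145:]=0;m[:,:200]=0;m[:,320:]=0
pts=np.argwhere(m)[:,::-1].astype(np.float32)
c,r=cv2.minEnclosingCircle(pts);print(c,r)
# flange boundary fit in world
cs,_=cv2.findContours(m,cv2.RETR_EXTERNAL,cv2.CHAIN_APPROX_NONE);k=max(cs,key=cv2.contourArea)
W=np.array([onz(f,p[0],.01,T)[:2] for p in k])
from scipy.optimize import least_squares
res=least_squares(lambda x:np.hypot(W[:,0]-x[0],W[:,1]-x[1])-x[2],[.534,-.157,.046],loss='soft_l1',f_scale=.0005)
print(res.x)
A=res.x[:2]
for z,n in[(.07,'pr'),(.01,'pf')]:
    P,th,rr=polar(f,T,A,z); cv2.imwrite(f'pics/{n}.png',cv2.resize(P[...,::-1],(800,250)))
c=f['img'][45:145,210:310,::-1];cv2.imwrite('pics/w1c.png',cv2.resize(c,(600,600),interpolation=cv2.INTER_CUBIC))
# stage centre
g=cv2.connectedComponentsWithStats
E
```

```text
(247.5, 103.0) 59.77676773071289
[ 0.53312477 -0.15580593  0.04510054]
```

View pics/w1c.png

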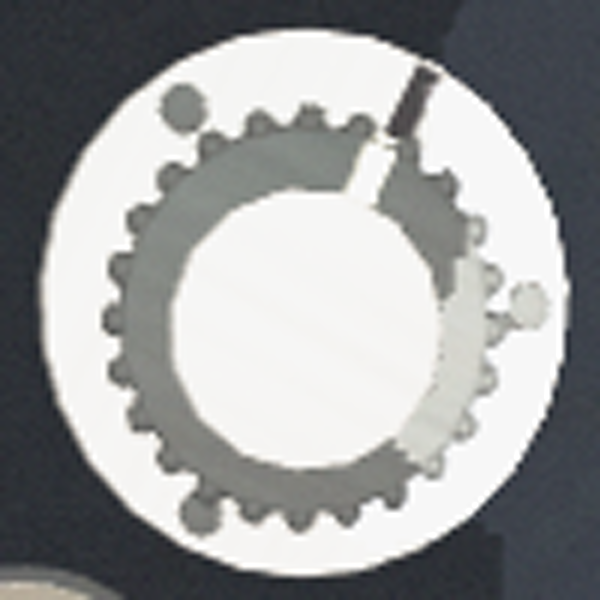

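View pics/pr.png

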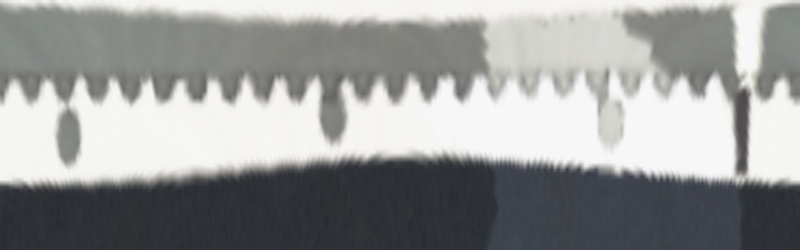

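View pics/pf.png

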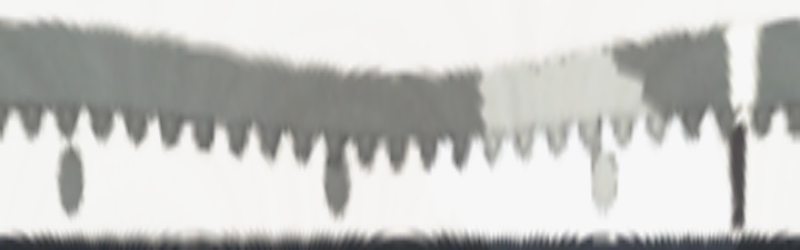

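The holder is confirmed: it is larger and white, and it has the jar behind it. The index line sits at about 152° in world terms and the mark at about 156°, so the ring is about 0.07 rad loose. I'll stroke with one corner of the shut fingertips along an arc on the side away from the jar, starting with a short trial.

```bash
cat >> h.py <<'E'
A=np.array([.5333,-.1563]); B=np.radians(135); REACH=.0141; Z=.058
def pose(thd,r,z=Z):
    t=np.radians(thd); rt=r+REACH
    psi=t+np.pi+B-2*np.pi
    return [A[0]+rt*np.cos(t),A[1]+rt*np.sin(t),z],down(psi)
def frc(thd,b):
    F=np.array(get_state()['contact_force'])-b;t=np.radians(thd)
    return F[0]*np.cos(t)+F[1]*np.sin(t),-F[0]*np.sin(t)+F[1]*np.cos(t),F[2]
def stroke(t0,t1,r=.0283,step=12,v=.05,lead=True):
    if lead:
        p,o=pose(t0,.044,.15);movep(p,o)
        p,o=pose(t0,.044);move_l(p,.2)
    b=np.array(get_state()['contact_force'])
    p,o=pose(t0,r);hit=move_l(p,.04,until_force=8)
    pos=np.array(get_state()['position'])[:2]
    rr=np.linalg.norm(pos-A)-REACH; print('in',hit,round(rr*1e3,2),np.round(frc(t0,b),1))
    t=t0;log=[]
    while t<t1-1e-6:
        t=min(t1,t+step);p,o=pose(t,r);move_l(p,v,rot=o)
        fr,ft,fz=frc(t,b);log.append((t,round(r*1e3,1),round(fr,1),round(ft,1),round(fz,1)))
        if fr>12: r=min(r+.0005,.0305)
        elif fr<1.5: r=max(r-.0003,.0268)
        if fr>45: print('HIGH');break
    print(log)
    p,o=pose(t,.044);move_l(p,.15)
    print('clk',get_state()['clock'],np.round(frc(t,b),1))
def look(name,zs=((.07,'r'),(.01,'f'))):
    movep([.604,-.157,.20],down(np.pi/2)); s=get_state();f=grab_frame('wrist');T=wristT(f,s)
    out=[]
    for z,n in zs:
        P,th,rr=polar(f,T,A,z);out.append(cv2.resize(P[...,::-1],(800,180)))
    c=cv2.resize(f['img'][45:145,185:335,::-1],(800,533)) ; cv2.imwrite(f'pics/{name}.png',cv2.resize(np.vstack(out),(800,360)))
    cv2.imwrite(f'pics/{name}c.png',cv2.resize(f['img'][45:145,210:310,::-1],(500,500),interpolation=cv2.INTER_CUBIC))
    for d in tip_of('wrist','large_holder_ring_mark'):
        w=onz(f,d['centre'],.07,T)[:2]-A;print('mark',round(d['score'],2),np.linalg.norm(w).round(4),np.degrees(np.arctan2(w[1],w[0])).round(1))
    return f,T
E
python3 - <<'E'
from h import *
q=None
for t in range(20,262,20):
    p,o=pose(t,.0283); q=ik(p,o); print(t,None if q is None else np.round(q,2))
stroke(20,80)
look('a1'); print(get_state()['clock'])
E
```

```text
20 [-0.37  0.54 -0.28  0.75 -0.    1.64]
40 [-0.35  0.52 -0.31  0.74 -0.    1.31]
60 [-0.34  0.5  -0.35  0.72  0.    0.97]
80 [-0.34  0.48 -0.39  0.7   0.    0.62]
100 [-0.35  0.46 -0.43  0.69  0.    0.26]
120 [-0.37  0.44 -0.46  0.67  0.   -0.11]
140 [-0.39  0.42 -0.48  0.66  0.   -0.48]
160 [-0.42  0.42 -0.49  0.66  0.   -0.86]
180 [-0.45  0.42 -0.49  0.66  0.   -1.24]
200 [-0.47  0.43 -0.47  0.67  0.   -1.61]
220 [-0.49  0.45 -0.44  0.68  0.   -1.97]
240 [-0.5   0.47 -0.4   0.7   0.   -2.33]
260 [-0.49  0.49 -0.36  0.72  0.   -2.67]
in False 28.25 [-0.1 -0.1 -1.3]
[(32, 28.3, np.float64(0.1), np.float64(0.7), np.float64(-0.5)), (44, 28.0, np.float64(0.0), np.float64(0.2), np.float64(0.0)), (56, 27.7, np.float64(-0.4), np.float64(0.1), np.float64(-0.5)), (68, 27.4, np.float64(1.1), np.float64(0.9), np.float64(-0.9)), (80, 27.1, np.float64(-0.3), np.float64(0.1), np.float64(-0.4))]
clk 8.9667 [ 0.9  0.8 -1.1]
mark 0.71 0.0261 159.4
10.025
```

View pics/a1c.png

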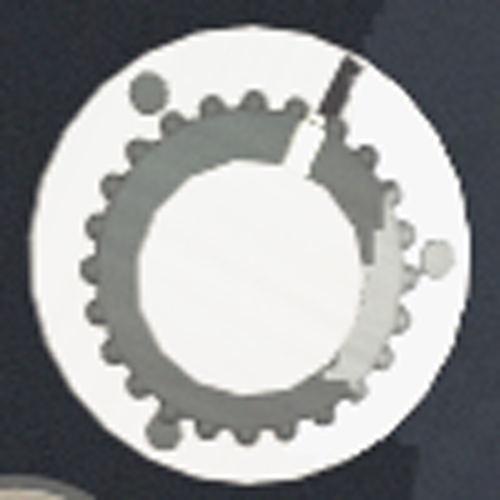

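The ring did not move, and the reading shows no contact. The tip corner reaches less far than I assumed, so I'll probe for contact.

Run:
```python
from h import *
for t0 in (20,110,200):
    p,o=pose(t0,.044,.15);movep(p,o)
    p,o=pose(t0,.036);move_l(p,.25)
    b=np.array(get_state()['contact_force'])
    p,o=pose(t0,.019);hit=move_l(p,.03,until_force=5)
    pos=np.array(get_state()['position'])
    print(t0,hit,round((np.linalg.norm(pos[:2]-A)-REACH)*1e3,2),pos[2],np.round(frc(t0,b),1))
    p,o=pose(t0,.044);move_l(p,.2)
print(get_state()['clock'])
```

```text
20 False 19.04 0.058111312194426765 [0.8 0.7 0.8]
110 False 19.04 0.0579434526929701 [ 0.4  0.1 -0.3]
200 False 19.08 0.057913598352745135 [-0.1 -1.  -0.1]
19.2333
```

No contact even 9 mm deeper, so I need to see where the fingertip really is.

Run:
```python
from h import *
p,o=pose(200,.026);move_l(p,.1)
s=get_state()
f=grab_frame('wrist');g=grab_frame('side');T=wristT(f,s)
P=s['position'];print(P,s['finger_gap'],s['clock'],proj(f,P,T),proj(g,P))
w=f['img'][...,::-1].copy();
for z,r,c in((.07,.03,(0,0,255)),(.01,.046,(0,255,0))):
    for a in np.linspace(0,2*np.pi,60):
        q=proj(f,[A[0]+r*np.cos(a),A[1]+r*np.sin(a),z],T);cv2.circle(w,tuple(int(x) for x in q),1,c,-1)
cv2.imwrite('pics/b_w.png',cv2.resize(w,(768,576)))
u,v=proj(g,P).astype(int)
sd=g['img'][...,::-1].copy();c=sd[v-60:v+40,u-50:u+50];cv2.imwrite('pics/b_s.png',cv2.resize(c,(600,600),interpolation=cv2.INTER_CUBIC))
```

```text
[ 0.49644622 -0.169868    0.05798987] -0.0017280175364714418 19.5667 [259.85551536 238.63006622] [287.49023792 201.72715755]
```

View pics/b_w.png

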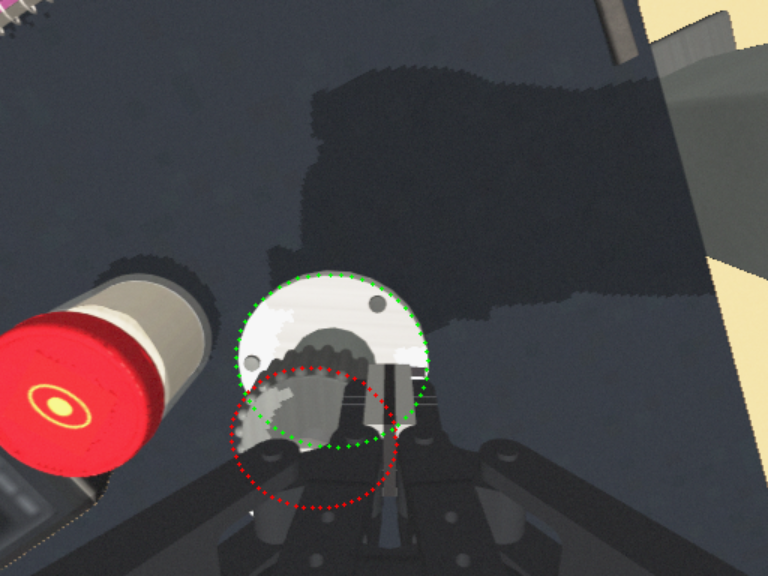

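View pics/b_s.png

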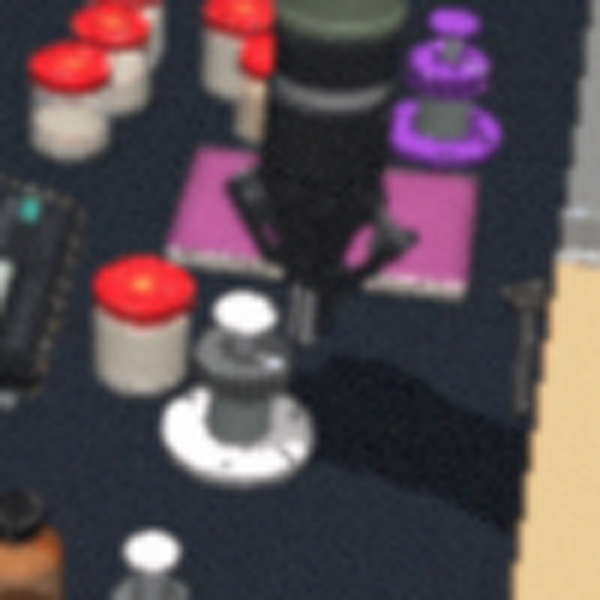

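In the side view the fingertip ends near crop (308,342), a little above the projected TCP at (300,360). In the wrist view its edge is well clear of the ring. I'll lower the tool and probe again.

Run:
```python
from h import *
t0=200
c0=get_state()['clock']
p,o=pose(t0,.036);move_l(p,.2)
p,o=pose(t0,.036,.044);move_l(p,.2)
c1=get_state()['clock']
b=np.array(get_state()['contact_force'])
p,o=pose(t0,.019,.044);hit=move_l(p,.04,until_force=5)
s=get_state();pos=np.array(s['position']);T=None
print(t0,hit,round((np.linalg.norm(pos[:2]-A)-REACH)*1e3,2),pos,np.round(frc(t0,b),1),c0,c1,s['clock'])
f=grab_frame('wrist');T=wristT(f,s);g=grab_frame('side')
cv2.imwrite('pics/c_w.png',cv2.resize(f['img'][200:330,140:380,::-1],(800,433),interpolation=cv2.INTER_CUBIC))
u,v=proj(g,pos).astype(int);print(u,v)
sd=g['img'][...,::-1].copy();c=sd[v-30:v+20,u-25:u+25];cv2.imwrite('pics/c_s.png',cv2.resize(c,(600,600),interpolation=cv2.INTER_CUBIC))
```

```text
200 True 27.21 [ 0.49438464 -0.17016201  0.04388352] [3.3 0.4 4.7] 19.6667 20.1667 20.5083
287 204
```

View pics/c_w.png

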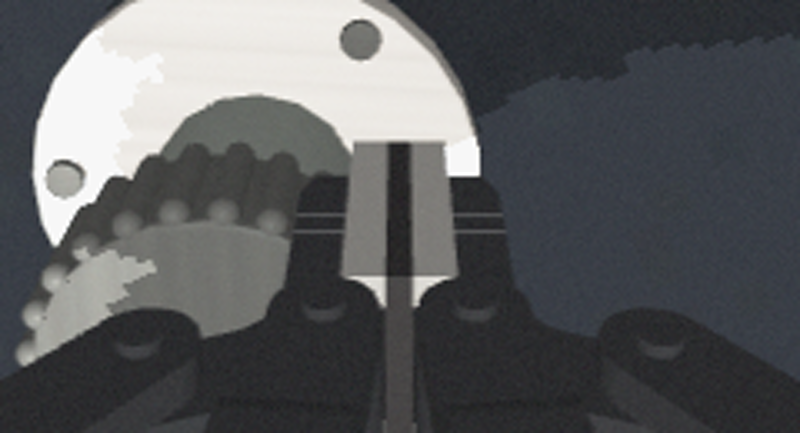

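View pics/c_s.png

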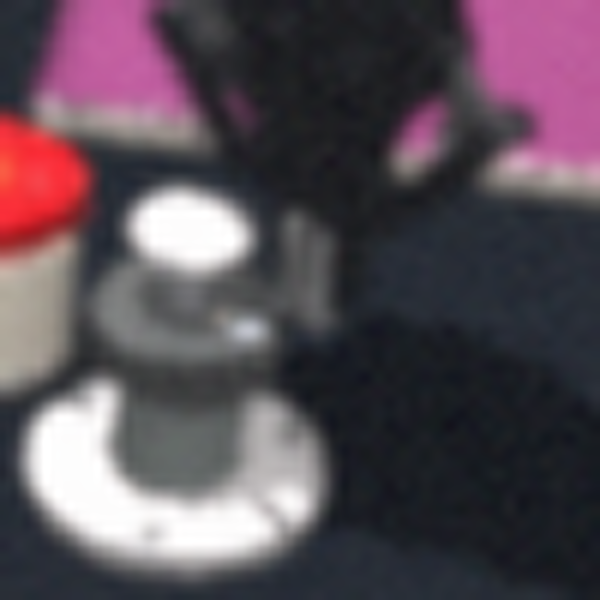

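The fingertip ends higher than the nominal TCP, and it is only grazing the tops of the ribs (force upward). I'll go lower and use a steeper finger orientation that keeps the links off the stage.

```bash
cat >> h.py <<'E'
B=np.radians(115); REACH=.0138; Z=.036
def stroke(t0,t1,step=15,v=.06,dig=.001,r=None,approach='above',fth=5):
    b0=get_state()['clock']
    if approach=='above':
        p,o=pose(t0,.042,.10);movep(p,o)
        p,o=pose(t0,.042);move_l(p,.25)
    b=np.array(get_state()['contact_force'])
    p,o=pose(t0,.022);hit=move_l(p,.05,until_force=fth)
    rr=np.linalg.norm(np.array(get_state()['position'])[:2]-A)-REACH
    print('in',hit,round(rr*1e3,2),np.round(frc(t0,b),1),'t',get_state()['clock']-b0)
    if not hit: p,o=pose(t0,.042);move_l(p,.2);return None
    r=rr-dig if r is None else r; rmin=rr-.0035; t=t0;log=[];low=0
    while t<t1-1e-6:
        t=min(t1,t+step);p,o=pose(t,r);move_l(p,v,rot=o)
        fr,ft,fz=frc(t,b);log.append((int(t),round(r*1e3,1),int(round(fr)),int(round(ft)),int(round(fz))))
        if fr>12: r+=min(.001,.0005*fr/12)
        elif fr<3: r=max(r-.0004,rmin)
        if np.hypot(fr,ft)>60: print('HIGH');break
    print(log)
    p,o=pose(t,.042);move_l(p,.2)
    print('clk',get_state()['clock'],np.round(frc(t,b),1))
    return rr
def side(n):
    g=grab_frame('side');u,v=proj(g,[A[0],A[1],.06]).astype(int)
    cv2.imwrite(f'pics/{n}.png',cv2.resize(g['img'][v-25:v+25,u-25:u+25,::-1],(500,500),interpolation=cv2.INTER_CUBIC))
E
python3 - <<'E'
from h import *
p,o=pose(200,.042,.044);move_l(p,.2,rot=o)
p,o=pose(200,.042);move_l(p,.2)
stroke(200,245,approach='none'); side('d1')
print(tip_of('side','large_holder_ring_mark'))
E
```

```text
in False 21.88 [-0.   0.4  0.1] t 0.5500000000000007
[{'centre': [284.7, 203.6], 'score': 0.56}, {'centre': [185.1, 208.0], 'score': 0.56}, {'centre': [233.2, 276.9], 'score': 0.5}, {'centre': [319.4, 153.2], 'score': 0.45}]
```

View pics/d1.png

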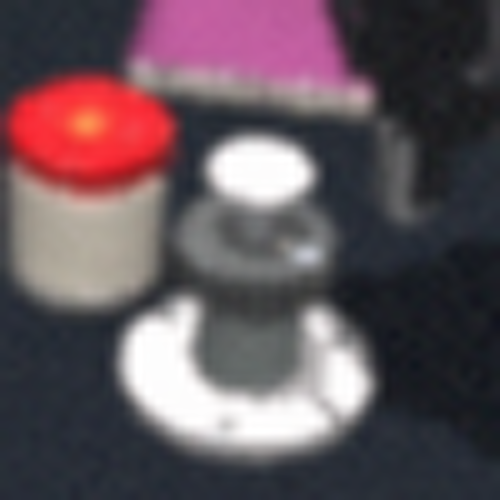

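No contact again with the TCP 35.7 mm from the axis. I'll probe further inward until there is real contact, with pictures at contact.

Run:
```python
from h import *
t0=200
p,o=pose(t0,.022);move_l(p,.2)
s=get_state();b=np.array(s['contact_force'])
p,o=pose(t0,.010);hit=move_l(p,.03,until_force=4)
s=get_state();pos=np.array(s['position'])
print(hit,'tcp r',np.linalg.norm(pos[:2]-A),pos,np.round(frc(t0,b),1),s['clock'])
f=grab_frame('wrist');g=grab_frame('side')
cv2.imwrite('pics/e_w.png',cv2.resize(f['img'][180:330,140:380,::-1],(800,500),interpolation=cv2.INTER_CUBIC))
u,v=proj(g,pos).astype(int);print(u,v,proj(g,pos),proj(g,pos+[0,0,.02]))
c=g['img'][v-30:v+20,u-25:u+25,::-1];cv2.imwrite('pics/e_s.png',cv2.resize(c,(600,600),interpolation=cv2.INTER_CUBIC))
```

```text
True tcp r 0.030647614133458578 [ 0.50429167 -0.16618904  0.05728928] [ 1.8 -0.6  1.6] 22.8333
285 202 [285.20934489 202.10041669] [285.60063243 197.67637502]
```

View pics/e_w.png

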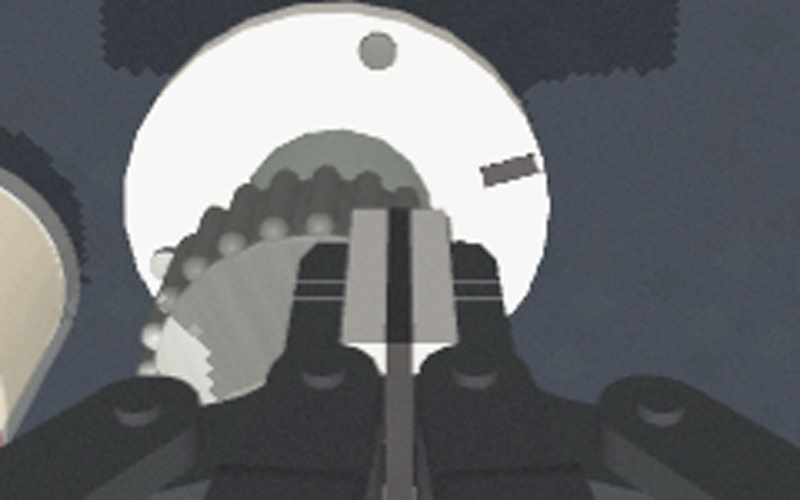

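View pics/e_s.png

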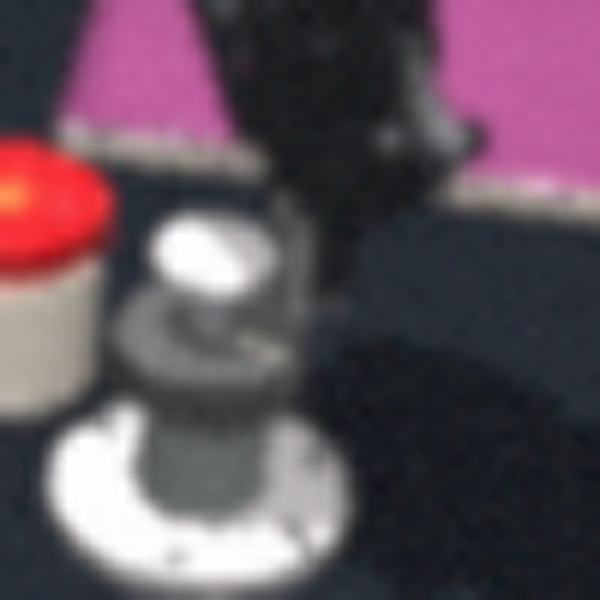

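The cause is a bug of mine: the default z was bound at 0.058, so the tip skimmed over the ring's top. I'll set it to z = 0.046 and stroke.

```bash
sed -i 's/def pose(thd,r,z=Z):/def pose(thd,r,z=None):\n    z=Z if z is None else z/' h.py; echo "Z=.046" >> h.py
python3 - <<'E'
from h import *
p,o=pose(200,.042,.058);move_l(p,.2)
p,o=pose(200,.042);move_l(p,.2); print(get_state()['position'],get_state()['clock'])
stroke(200,260,approach='none'); side('e1')
E
```

```text
[ 0.48072314 -0.17489648  0.04546749] 23.4583
in True 25.31 [2.6 0.1 4.1] t 0.3833999999999982
[(215, np.float64(24.3), 5, 1, 3), (230, np.float64(24.3), 5, 1, 2), (245, np.float64(24.3), 5, 1, 2), (260, np.float64(24.3), 5, 1, 1)]
clk 25.7333 [-1.2  0.6 -1. ]
```

View pics/e1.png

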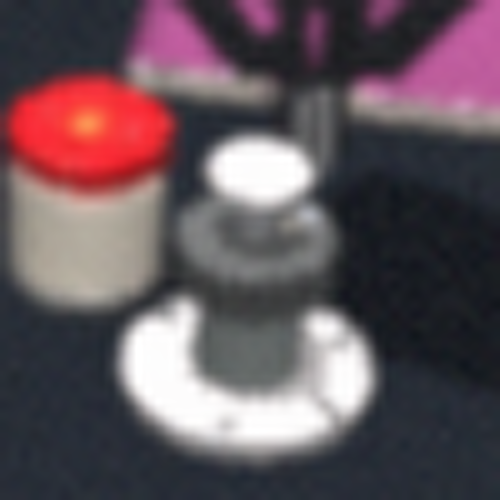

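The ring is turning counterclockwise: the white mark went from (305,250) to (300,220), moving away towards the far side. Contact is steady at about 5 N. Now the long stroke.

```bash
cat >> h.py <<'E'
def go(t0,zc=.115):
    s=get_state();P=np.array(s['position'])
    if P[2]<zc-.002: move_l([P[0],P[1],zc],.3)
    p,o=pose(t0,.038,zc);movep(p,o);c=get_state()['clock'];p,o=pose(t0,.038);move_l(p,.3)
    print('go',s['clock'],c,get_state()['clock'])
def sm(n=None):
    g=grab_frame('side')
    for d in tip_of('side','large_holder_ring_mark'):
        w=onz(g,d['centre'],.07)[:2]-A
        if np.linalg.norm(w)<.05: print('sidemark',round(d['score'],2),np.linalg.norm(w).round(4),np.degrees(np.arctan2(w[1],w[0])).round(0))
E
python3 - <<'E'
from h import *
sm()
go(20)
stroke(20,260,step=24,v=.055,approach='none'); sm(); side('e2')
E
```

```text
sidemark 0.43 0.0383 -143.0
go 25.8833 29.875 30.2583
in False 22.43 [-0.4  1.1  6.3] t 0.466700000000003
sidemark 0.51 0.0247 -163.0
```

View pics/e2.png

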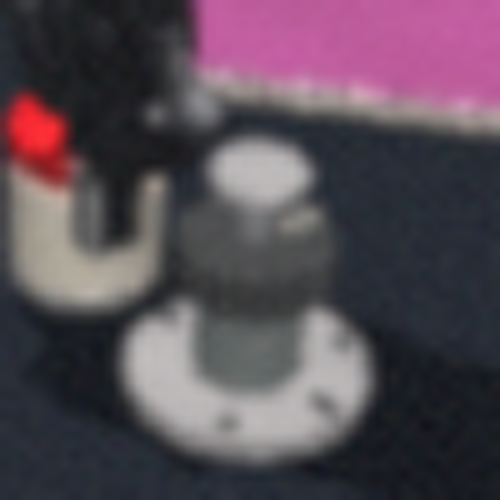

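At this side the tip did not reach the ring, because my axis estimate is off by 1–2 mm. I'm shifting the axis, probing deeper with a settled force baseline, and correcting the radius faster during longer strokes.

```bash
cat >> h.py <<'E'
A=np.array([.5322,-.1567])
def stroke2(t0,t1,step=28,v=.06,rt=.016,dig=.0012):
    sleep(.1); b=np.array(get_state()['contact_force'])
    p,o=pose(t0,rt);hit=move_l(p,.05,until_force=5)
    rr=np.linalg.norm(np.array(get_state()['position'])[:2]-A)-REACH
    f0=frc(t0,b);print('in',hit,round(rr*1e3,2),np.round(f0,1))
    if not hit: return None
    r=rr-dig;t=t0;log=[];slip=0
    while t<t1-1e-6:
        t=min(t1,t+step);p,o=pose(t,r);move_l(p,v,rot=o)
        fr,ft,fz=frc(t,b);log.append((int(t),round(float(r)*1e3,1),int(round(fr)),int(round(ft)),int(round(fz))))
        if fr>10: r+=.0006*min(2,fr/10)
        elif fr<3: r=max(r-.001,.015)
        if np.hypot(fr,ft)>60: print('HIGH');break
    print(log,'clk',get_state()['clock'])
    p,o=pose(t,.036);move_l(p,.25)
E
python3 - <<'E'
from h import *
p,o=pose(-8,.040);move_l(p,.1,rot=o)
print(get_state()['clock'])
stroke2(-8,104); sm()
side('e3')
E
```

```text
31.7667
in True 25.14 [ 2.1 -0.7  2.7]
[(20, 23.9, 4, 0, 4), (48, 23.9, 4, 0, 6), (76, 23.9, 5, 0, 6), (104, 23.9, 3, 1, 8)] clk 34.8167
sidemark 0.61 0.026 10.0
sidemark 0.35 0.0229 61.0
```

View pics/e3.png

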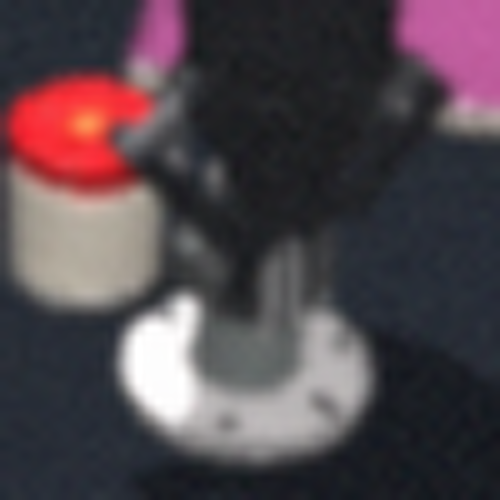

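Run:
```python
from h import *
stroke2(104,300,v=.075); sm()
side('e4');s=get_state();print(s['clock'],s['contact_force'])
f=grab_frame('wrist');cv2.imwrite('pics/e4w.png',f['img'][...,::-1])
```

```text
in True 25.08 [ 2.2 -1.1  2.8]
[(132, 23.9, 3, -1, 1), (160, 23.9, 4, 0, 1), (188, 23.9, 3, 1, -1), (216, 23.9, 3, 0, 0), (244, 23.9, 4, 1, 0), (272, 23.9, 4, 2, -1), (300, 23.9, 5, 2, 1)] clk 40.125
sidemark 0.68 0.0277 178.0
40.525 [-0.31380564  1.27885051  0.14726583]
```

View pics/e4.png

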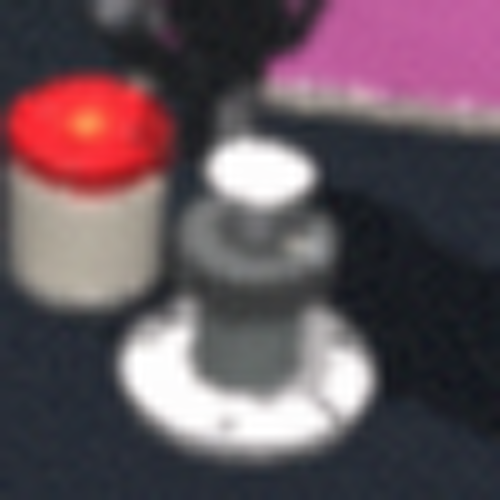

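View pics/e4w.png

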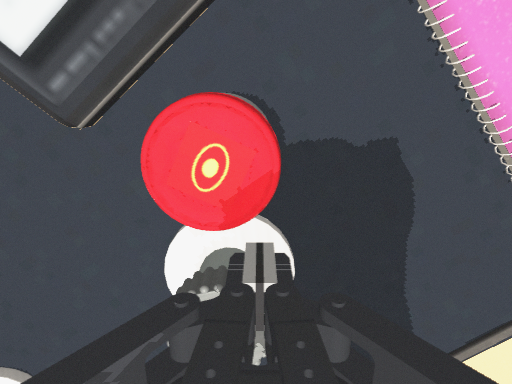

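The mark is now at about (298,240) in the crop, roughly 170°, so the ring is about one turn plus 15–25° from tight. About 340° remains. The finger fits between the ring and the jar, but I'll check the jar position offline first.

Run:
```python
from h import *
d=np.load('w1.npz');T=d['T']
f=dict(fx=324.3750662952758,fy=324.3750662952758,cx=259.26717763021463,cy=194.50948185894134,k1=.00053)
for uv in [(309/1.5,272/1.5),(260/1.5,272/1.5),(358/1.5,270/1.5)]:
    w=onz(f,uv,.072,T);print(w,np.linalg.norm(w[:2]-A),np.degrees(np.arctan2(*(w[:2]-A)[::-1])))
# limits
for t in (-45,-35,-25,300): 
    p,o=pose(t,.03); q=ik(p,o);print(t,None if q is None else np.round(q,2))
```

```text
[ 0.60693754 -0.20687512  0.072     ] 0.09001801038526036 -33.87547305219622
[ 0.60686609 -0.23735522  0.072     ] 0.10991036721360514 -47.20820755353136
[ 0.60571732 -0.17635546  0.072     ] 0.07609949955078185 -14.968404578121127
-45 [-0.45  0.56 -0.28  0.73  0.    3.04]
-35 [-0.43  0.56 -0.28  0.73  0.    2.88]
-25 [-0.42  0.56 -0.27  0.74  0.    2.72]
300 [-0.46  0.55 -0.3   0.72 -0.   -2.99]
```

Run:
```python
from h import *
s=get_state();P=s['position'];move_l([P[0],P[1],.115],.3)
p,o=pose(-25,.032,.115);movep(p,o);c=get_state()['clock'];p,o=pose(-25,.032);move_l(p,.3);print(c,get_state()['clock'])
r=stroke2(-25,295,step=40,v=.075,dig=.0007);sm();side('g1');print(get_state()['clock'])
```

```text
45.6583 46.0417
in True 20.88 [-3.1  1.2  7.2]
[(15, 20.2, -1, 0, 8), (55, 19.2, 1, 0, 6), (95, 18.2, 3, -1, 9), (135, 18.2, 4, -2, 12), (175, 18.2, 3, -2, 13), (215, 18.2, 2, -3, 10), (255, 17.2, 2, -1, 10), (295, 16.2, 2, 0, 8)] clk 53.25
sidemark 0.68 0.0206 135.0
53.65
```

View pics/g1.png

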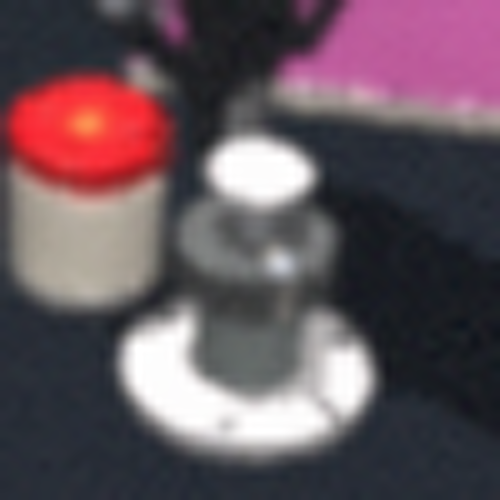

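Mark is at about (278,262), roughly 130°, so it is about 20° short of the index. I'll take one precise look from above before trimming.

```bash
cat >> h.py <<'E'
def shot(name,Aw=np.array([.5331,-.1558])):
    s=get_state();f=grab_frame('wrist');T=wristT(f,s)
    P,th,rr=polar(f,T,Aw,.07,.018,.03);Q,_,_=polar(f,T,Aw,.01,.028,.047)
    cv2.imwrite(f'pics/{name}.png',np.vstack([cv2.resize(P[...,::-1],(800,200)),cv2.resize(Q[...,::-1],(800,200))]))
    c=proj(f,[A[0],A[1],.07],T).astype(int);h=75;y0=max(0,c[1]-h);x0=max(0,c[0]-h)
    cv2.imwrite(f'pics/{name}c.png',cv2.resize(f['img'][y0:c[1]+h,x0:c[0]+h,::-1],(600,600),interpolation=cv2.INTER_CUBIC))
    g=P[int(.006/.0004):int(.0095/.0004)].astype(float).mean(0).min(1);k=np.where(g>g.max()-25)[0];print('bright deg',np.degrees(th[k]).round(0))
    d=Q[int(.005/.0004):int(.015/.0004)].astype(float).mean(0).mean(1);k=np.where(d<110)[0];print('dark deg',np.degrees(th[k]).round(0))
E
python3 - <<'E'
from h import *
s=get_state();P=s['position'];move_l([P[0],P[1],.115],.3)
movep([.605,-.157,.15],down(np.pi/2)); shot('m1'); print(get_state()['clock'])
E
```

```text
bright deg [124. 124. 124. 125. 126. 126. 127. 127. 128. 128. 128. 129. 129. 130.
 131.]
dark deg [149. 150. 150. 150. 151. 152. 152. 153. 153. 154. 154.]
56.2583
```

View pics/m1.png

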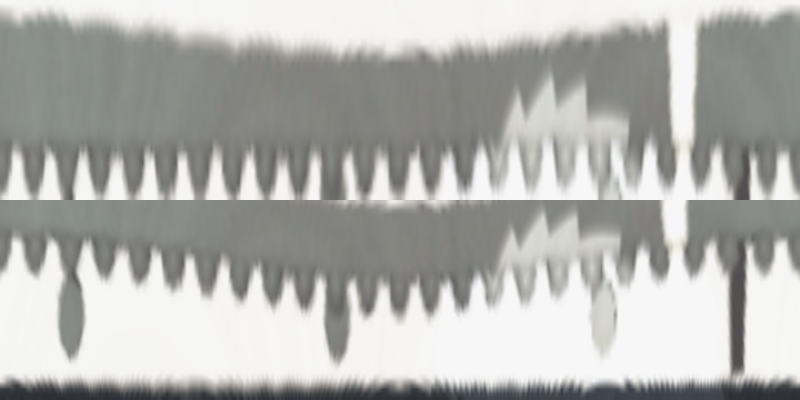

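View pics/m1c.png

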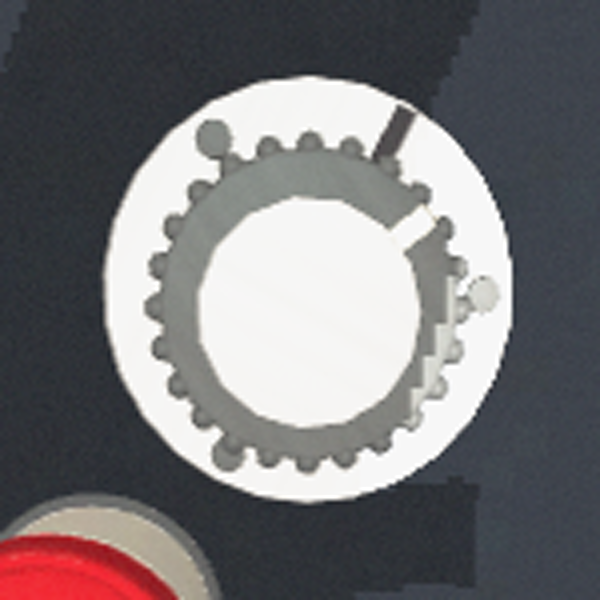

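The mark is at 126.9° and the index at 152.1°, so 25.2° remain. So far the ring has followed the tool arc nearly one to one: 688° of strokes moved the ring about 691°. I'll trim by exactly that arc and look again.

Run:
```python
import h
from h import *
h.B=np.radians(-65)
p,o=pose(-10,.034);print(ik(p,o))
move_l(p,.22,rot=o)
stroke2(-10,15.2,step=12.6,v=.06)
c=get_state()['clock']
move_l([.605,-.157,.15],.3,rot=down(np.pi/2)); shot('m2'); print(c,get_state()['clock'])
```

```text
[-0.39999259  0.57056068 -0.25936463  0.74087102  0.         -0.66179198]
in True 23.83 [1.6 1.8 3.3]
[(2, 22.6, 3, 1, 5), (15, 22.6, 2, 1, 7)] clk 58.05
bright deg [ 75.  76. 147. 148. 149. 149. 150. 150. 150. 151. 152. 152. 153. 153.
 154. 154. 154. 155.]
dark deg [150. 150. 150. 151. 152. 152. 153. 153. 154. 154. 154.]
58.3 59.2
```

View pics/m2.png

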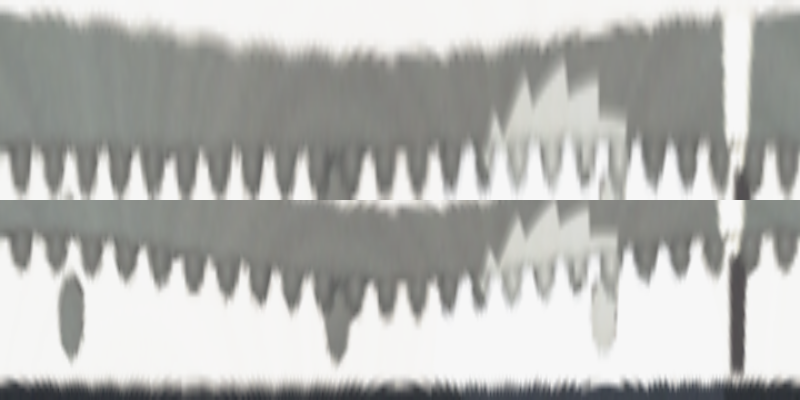

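View pics/m2c.png

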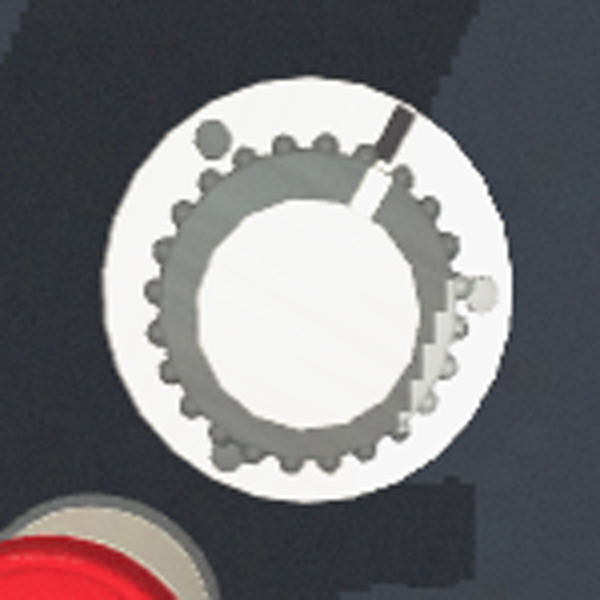

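The mark is now at 151.5° against the index at 152.1°, and in the enlarged view the two lines meet. Now I'll press the stage at its centre.

Run:
```python
from h import *
move_l([.533,-.156,.112],.25)
c=get_state()['clock'];b=np.array(get_state()['contact_force'])
hit=move_l([.533,-.156,.058],.07,until_force=25)
s=get_state();print(hit,c,s['clock'],s['position'],np.array(s['contact_force'])-b)
if s['clock']<62.5:
    g=grab_frame('side');u,v=proj(g,[.533,-.156,.07]).astype(int)
    cv2.imwrite('pics/p1.png',cv2.resize(g['img'][v-30:v+25,u-28:u+27,::-1],(600,600),interpolation=cv2.INTER_CUBIC))
```

```text
True 59.675 60.3917 [ 0.53346262 -0.15602326  0.0608979 ] [-3.92450677  1.39901609  7.56312188]
```

View pics/p1.png

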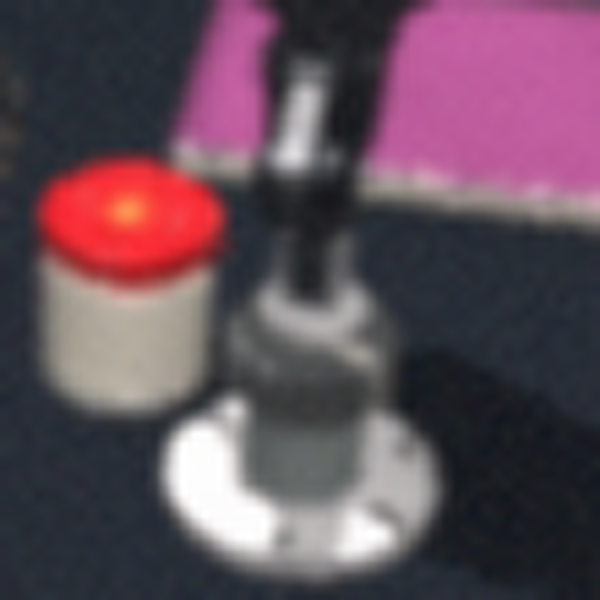

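The stage is well down. I'll press once more to make sure it is on its stop, then retreat and check.

Run:
```python
from h import *
hit=move_l([.533,-.156,.050],.05,until_force=30)
s=get_state();print(hit,s['clock'],s['position'],s['contact_force'])
sleep(.1);s=get_state();print(s['position'],s['contact_force'])
move_l([.533,-.156,.115],.25)
g=grab_frame('side');u,v=proj(g,[.533,-.156,.07]).astype(int)
cv2.imwrite('pics/p2.png',cv2.resize(g['img'][v-30:v+25,u-28:u+27,::-1],(600,600),interpolation=cv2.INTER_CUBIC))
print(get_state()['clock'])
move_l([.605,-.157,.15],.3,rot=down(np.pi/2)); shot('m3')
f=grab_frame('wrist');print(get_state()['clock'])
```

```text
True 60.65 [ 0.53368795 -0.15612065  0.0608886 ] [-4.39276162  2.12284089 13.47578344]
[ 0.53364994 -0.15610407  0.06088923] [-4.59491023  1.48115253 13.76204831]
61.1667
bright deg [ 77.  78. 147. 148. 149. 149. 150. 150. 150. 151. 152. 152. 153. 153.
 154. 154. 154. 155. 156.]
dark deg [152. 153. 153. 154. 154.]
61.6833
```

View pics/p2.png

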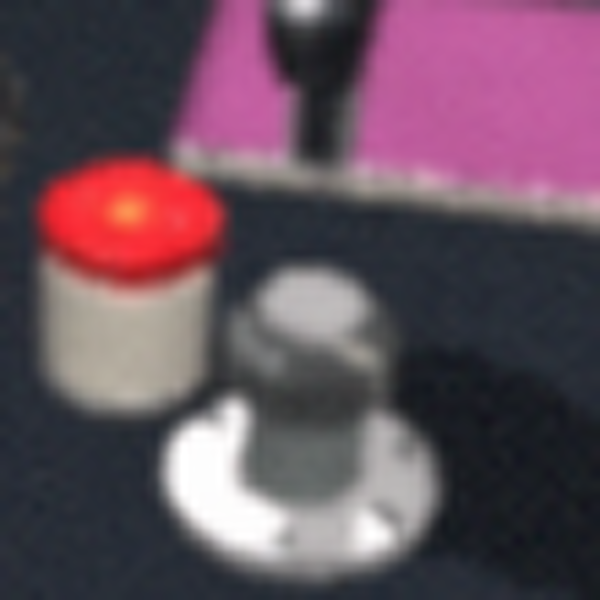

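View pics/m3c.png

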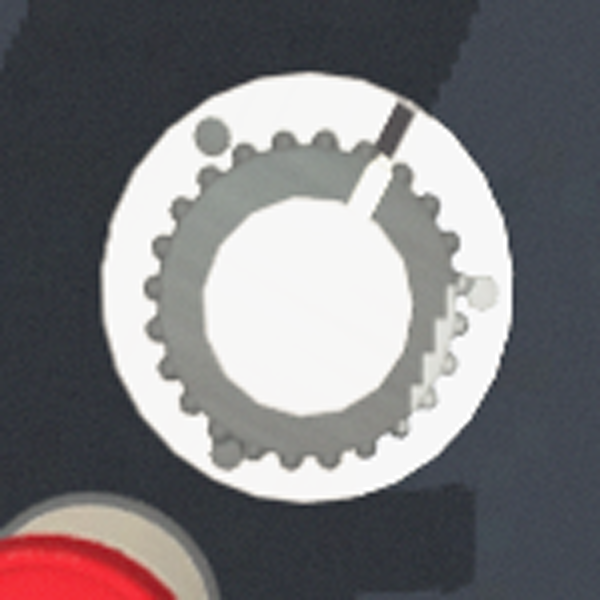

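Run:
```python
from h import *
# side: where would stage top centre be at various heights
g=dict(fx=347.7015823,fy=347.7015823,cx=251.491526,cy=190.508284,k1=-.0207648,cam_to_world=[[-0.96758097,-0.15494073,0.19945034,0.37536215],[-0.25197079,0.53824466,-0.80424089,0.87457288],[0.01725659,-0.82842384,-0.55983583,0.80928241],[0,0,0,1]])
a=np.array([.533,-.156,0])
u,v=proj(g,a+[0,0,.07]).astype(int)
for z in (.102,.098,.090,.082,.070): print(z,((proj(g,a+[0,0,z])-[u-28,v-30])*600/55).round(0))
u,v=proj(g,[.5322,-.1567,.06]).astype(int)
for z in (.102,.098): print('g1',z,((proj(g,a+[0,0,z])-[u-25,v-25])*10).round(0))
for n in('m1','m2','m3'):
    im=cv2.imread(f'pics/{n}c.png').min(2);m=(im>190).astype(np.uint8);m=cv2.morphologyEx(m,cv2.MORPH_OPEN,np.ones((45,45)))
    k,l,st,ce=cv2.connectedComponentsWithStats(m);i=l[310,305];print(n,st[i])
    d=2*np.sqrt(st[i][4]/np.pi)/4;print('depth',324.4*.036/d,'z',.15+.1635-324.4*.036/d/1.0)
```

```text
0.102 [314. 255.]
0.098 [313. 265.]
0.09 [312. 285.]
0.082 [310. 305.]
0.07 [308. 334.]
g1 0.102 [258. 164.]
g1 0.098 [257. 173.]
m1 [  200   200   216   224 39567]
depth 0.2081237856358568 z 0.10537621436414321
m2 [  199   202   217   223 39587]
depth 0.20807120522330633 z 0.10542879477669367
m3 [  206   200   202   212 35302]
depth 0.22033760425620053 z 0.09316239574379948
```

The force evidence says the stage is on its stop: it held still under a static 14 N, against 5 N of friction. The image heights spread a few mm, so I'll do one more firm press for certainty and then hand in.

Run:
```python
from h import *
move_l([.533,-.156,.085],.25)
hit=move_l([.533,-.156,.052],.07,until_force=35)
s=get_state();print(hit,s['clock'],s['position'],s['contact_force'])
sleep(.05);s=get_state();print(s['position'],s['contact_force'])
move_l([.533,-.156,.13],.25)
g=grab_frame('side');u,v=proj(g,[.533,-.156,.07]).astype(int)
cv2.imwrite('pics/p3.png',cv2.resize(g['img'][v-30:v+25,u-28:u+27,::-1],(600,600),interpolation=cv2.INTER_CUBIC))
print(get_state()['clock'])
```

```text
True 62.6417 [ 0.5352075  -0.15665829  0.06085834] [-3.74617247  0.99935236 13.41212487]
[ 0.53517861 -0.15663208  0.06088797] [-2.82501004  1.78907762 13.73809665]
63.175
```

View pics/p3.png

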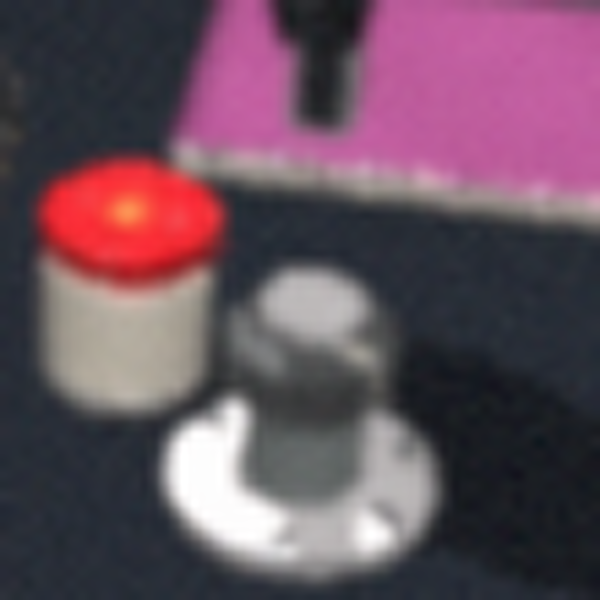

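The tip stopped at the same height (0.0609) as before, so the stage is on its hard stop. Its centre is at (312,300) in the crop, about 83 mm high, with the finger clear.

```bash
python3 -c "
from cell import *
sign_off(); print(get_state()['clock'])"
```

```text
the job is handed in; nothing more can be done
the job is handed in; nothing more can be done
```

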